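# Stack two steel discs on the bench demagnetiser and hold its dial at the third click

### The arm

A 6-joint arm with a two-finger parallel gripper is mounted at the origin on the work surface. World frame = base frame: x ahead of the robot, y to its left, z up, the work surface at z = 0. Lengths are in m, angles in degrees, forces in N, time in s.
With the tool pointing down it reaches from about 0.3 to 0.75 m from the base axis. Payload 8.5 kg.
Tool frame: the origin (TCP) lies at the very end of the fingers, on their centre line; the grasp point (between the pads) lies 19 mm behind it; z points along the fingers, y is the line along which they close (so a half turn about z gives the same grasp; the last joint's range is limited). The gripper opens to 85 mm and grips with 20 to 120 N. Pads are 22 mm wide; open, the fingers measure 114 mm over their backs; the gripper's body (76 mm by 85 mm) begins 54 mm behind the grasp point. The pads swing forward as they close: fully open they stand 13 mm farther back than shut.
Start: joints at [58.711, 21.807, 74.336, -0, 83.858, -12.336], TCP at [0.179, 0.52, 0.231] pointing down, gripper open.
Joint ranges: [-178.18, 178.18], [-50.72, 133.34], [12.68, 142.11], [-81.47, 261.47], [9.98, 163.14], [-165.26, 165.26]. Speed limits (degrees/s): [136.94, 136.94, 180, 180, 180, 180].

### API

Orientations are given as a 3x3 rotation matrix whose columns are the frame's x, y, z axes.
In Python, from rig import env, optics, spotter gives the robot as it stands.
- The arm moves only by the shell command python3 -m crank 'ROWS' [FORCE]. ROWS is JSON, one flat list of numbers, 5 for each row, row after row: the finger opening in cm, from 0 to 8.54, then the shift along the tool's x, y, z in cm, then the turn about the tool's z in rad. A call has exactly 8 rows; each row shifts and turns the commanded pose from where the row before left it, along the tool's axes as they then stand; what a row does not reach is not made up. A row lasts 1/12 s, in which the tool goes at most 41.7 mm and 7.16 degrees, less where a joint would pass 70% of its speed; a pose out of reach is approached as far as the arm can. A call is refused whole if a number of a shift passes 4.17 or a number of a turn 0.125, either way. A call with a gripper value outside its range is refused whole. The fingers move at their own pace and stop on an object; FORCE is the grip in N (left out, the last holds). Time passes only in rows, so rows that do not move let the fingers close, or fill a call up. It gives the time, the measured TCP pose, the force, the opening and the grip force at its end, in the units of the state.
- env.observe(): the state, without advancing time (a new reading comes with each control period).
- optics.get_image(name): name is "scene" or "top" or "wrist"; returns a dict with "color" (400x640x3 uint8, red, green, blue), "intrinsics" (3x3 intrinsics, pixels), "pose" (4x4, takes a point from camera to world coordinates). Camera axes: x right, y up, looking along -z (the intrinsics and any distortion apply to the point x, -y, -z); pixel columns grow to the right and rows downward; lengths in m; the calibration is good to about 2 mm. A picture is of the moment at which its call begins. There is no depth.
- env.close_job(): hands the job in; it is judged then, once.
Trained networks look in a picture, given as the dict that the camera call returned (one of the last four; its "shot" number tells which), for a name from the list of things; names that differ only in an ending like _2 or _b are one class to them, and where a whole thing is asked for, a point or a joint stands for the part that bears it (a point fixed in the world has none). Each returns a list of dicts, best first, with "score" (0 to 1); they miss things now and then, are a little off and sometimes report something else, mostly with a low value. They report only what shows in the picture. A call takes as long as a camera call. They do not tell look-alikes from the thing itself.
- spotter.look_for(picture, query): "at" ([column, row] as shares, 0 to 1, of the picture: columns of its width, rows of its height, amid what is visible of it).
The state is a dict: "time_s": time; "q": joint angles; "qvel": joint speeds; "joint_efforts": joint torques, N m; "position": TCP position; "tool_rot": TCP orientation; "ft_force": force on the tool from outside, world axes, zero at the start; "wrist_torque": the same for the moment, N m; "grip_width": finger opening in m; "gripper_force": force on a finger pad.
Only numpy, scipy, OpenCV 4.12 (cv2) and the standard library are available. Lean on these libraries where they do the work, as an engineer would, in place of code of your own. Each camera call takes 0.05 s, during which the arm holds its last target. There are 200 camera calls.

### The job

Lay the larger steel disc flat in the middle of the demagnetiser's round plate, and the smaller one centred on top of it, setting them down rather than dropping them. Then turn the spring-return dial clockwise past its first two clicks to the third, its last position, and hold it there: the program finishes while still holding the dial against its spring, with the stack still in place. Leave the spray can, the carton and the tape roll alone.

Things in the scene. Friction and masses are not known exactly. Their poses are not given: they have to be found in the camera images.
- disc_large: larger loose disc of bare steel, 58 mm across, 14 mm thick, about 0.2 to 0.36 kg, lying flat on the bench to one side of the demagnetiser. Origin: centre of its underside; z up.
- disc_small: smaller loose disc of bare steel, 40 mm across, 14 mm thick, about 0.09 to 0.17 kg, lying flat on the bench to the other side (which disc is on which side varies). Origin: centre of its underside; z up.
- demag: bench demagnetiser: grey box fixed to the bench, 150 mm (its x) by 270 mm (its y) by 50 mm high, with a round plate towards its +y end and a black dial towards its -y end, both on its top. Origin: centre of its underside; z up. It is turned up to 0.35 rad either way.
- plate_top (a point): centre of the upper face of the demagnetiser's fixed round grey plate: 100 mm across, 8 mm thick, its top 58 mm above the bench, marked with a fine ring near the rim and a small ring at the centre.
- dial_wing: the dial's upright wing (finger grip), turning with it: black bar 56 mm long (x), 14 mm thick (y), 32 mm tall, a white line on top along the pointing half. Origin: on the dial's axis at the wing's underside, 59 mm above the bench (top at 91 mm); x axis to the pointing end. Under it a round skirt 64 mm across. 146 mm from the plate's centre.
- dial (a joint): turn of the dial, rad, growing clockwise seen from above: 0 at rest (pointing end 0.6 rad anticlockwise of the demagnetiser's +x axis), clicks at 0.4, 0.8, 1.2 (marks with 1, 2, 3 white dots), end stop 1.25. A spring returns it to 0 from anywhere when let go (clicks do not hold it): 0.08 N m at the start to 0.2 N m at the third, plus up to 0.06 N m of click.
- spray_can: bystander: upright spray can, 52 mm across, 150 mm tall, right of and beyond the demagnetiser. Origin: centre of its underside.
- carton: bystander: low white carton, 90 by 130 by 50 mm, beyond the demagnetiser. Origin: centre of its underside.
- tape_roll: bystander: grey tape roll lying flat, 96 mm across, 72 mm hole, 48 mm tall, left of and beyond the demagnetiser. Origin: centre of its underside.
Things that resemble listed ones, but are neither listed nor needed, are in the scene too. Leave any blue or green look-alike of the disc_large alone.

How it is judged (in metres and radians):
On the way, in this order (a step that is already met when the one before it is completed fails the run):
1. the larger disc lies flat in the middle of the plate, let go (horizontal distance between disc_large and plate_top below 0.012 m and z of disc_large in the frame of plate_top between -0.003 and 0.003 m and angle between disc_large's own z axis and vertical below 0.08 rad and contact force between the fingers and disc_large below 0.1 N and linear speed of disc_large below 0.03 m/s), for 0.2 s.
2. the smaller disc lies centred on the larger one, let go (horizontal distance between disc_large and plate_top below 0.012 m and z of disc_large in the frame of plate_top between -0.003 and 0.003 m and angle between each of disc_large, disc_small's own z axis and vertical below 0.08 rad and horizontal distance between disc_small and disc_large below 0.01 m and z of disc_small in the frame of plate_top between 0.011 and 0.017 m and contact force between the fingers and disc_small below 0.1 N and linear speed of disc_small below 0.03 m/s), for 0.2 s.
3. the dial is turned to the third click by the fingers (value of joint dial above 1.1 rad and contact force between the fingers and dial_wing above 0.5 N), for 0.2 s.
At the end, for the whole second after the job is handed in: The fingers are holding the dial still at its third click (joint beyond 1.1 rad, fingers pressing on the wing), while the larger disc lies flat on the plate within 12 mm of its centre and the smaller lies flat on the larger within 10 mm of its centre, both at rest and untouched (all of step 2 and all of step 3 and velocity of joint dial between -0.2 and 0.2 rad/s and contact force between the fingers and disc_large below 0.1 N and linear speed of disc_large below 0.03 m/s); the arm keeps its last pose, push and grip.
It fails at once if the spray can is shoved more than 30 mm or knocked over (distance of spray_can from where it was at the start of the episode above 0.03 m or angle between spray_can's own z axis and vertical above 0.4 rad).
It fails at once if the carton is shoved more than 30 mm or knocked over (distance of carton from where it was at the start of the episode above 0.03 m or angle between carton's own z axis and vertical above 0.4 rad).
It fails at once if the tape roll is shoved more than 30 mm or knocked over (distance of tape_roll from where it was at the start of the episode above 0.03 m or angle between tape_roll's own z axis and vertical above 0.4 rad).
It fails at once if the larger disc is dropped (falls freely from more than about 25 mm) (linear speed of disc_large above 0.7 m/s and contact force between the fingers and disc_large below 0.1 N).
It fails at once if the smaller disc is dropped (falls freely from more than about 25 mm) (linear speed of disc_small above 0.7 m/s and contact force between the fingers and disc_small below 0.1 N).
It also fails if it takes over 66 s, if anything falls off the work surface, if the arm or the gripper's body presses on something with over 40 N, if the wrist force passes 120 N, or if a joint passes its speed limit or range.

## Working session

There is one attempt and no reset: what is moved stays moved. The work goes in short steps, Python scripts to look and compute and a shell command to move; the robot and the scene stay as the last step left them, time stands still between calls to the robot, and variables do not carry over. Pictures are saved under pics/ and viewed, at most 13 in all, crops included, and the job is handed in when it is done.

```bash
mkdir -p pics; ls; cat > h.py <<'E'
import numpy as np, cv2
from rig import env, optics, spotter
def ray(p,uv,z):
    K=np.array(p["intrinsics"]);T=np.array(p["pose"])
    d=np.linalg.inv(K)@[uv[0],uv[1],1]; d=T[:3,:3]@(d*[1,-1,-1]); o=T[:3,3]
    return (o+d*(z-o[2])/d[2]).round(4)
def look(p,n,z,k=3):
    h,w=p["color"].shape[:2]
    for r in spotter.look_for(p,n)[:k]:
        uv=np.array(r["at"])*[w,h]; print(n,round(r["score"],2),uv.round(1),ray(p,uv,z))
def save(p,f): cv2.imwrite("pics/"+f,p["color"][:,:,::-1])
E
python3 - <<'E'
from h import *
for c in("top","scene"):
    p=optics.get_image(c); save(p,c+"0.png"); print(c,[k for k in p], np.array(p["pose"])[:3,3])
    for n,z in(("disc_large",.014),("disc_small",.014),("plate_top",.058),("dial_wing",.09),("demag",.05),("spray_can",.075),("carton",.05),("tape_roll",.048)): look(p,n,z)
s=env.observe();print(s)
E
```

```text
pics
top ['color', 'intrinsics', 'pose', 'shot'] [ 0.40741894 -0.00380414  1.01192159]
disc_large 0.96 [146.3 223.4] [0.5202 0.4203 0.014 ]
disc_large 0.91 [190.7 231.5] [0.5015 0.3083 0.014 ]
disc_large 0.57 [197.5 275.5] [0.3943 0.2842 0.014 ]
disc_small 0.57 [450.4 247.7] [ 0.4697 -0.3374  0.014 ]
plate_top 0.71 [305.2 191.9] [0.5971 0.0241 0.058 ]
dial_wing 0.72 [334.1 201.7] [ 0.5684 -0.0447  0.09  ]
demag 0.64 [307.8 193.4] [0.595 0.018 0.05 ]
spray_can 0.92 [477.8 161.5] [ 0.6748 -0.3936  0.075 ]
carton 0.75 [340.5 113.7] [ 0.8025 -0.0615  0.05  ]
tape_roll 0.73 [182.7 144.6] [0.7155 0.333  0.048 ]
scene ['color', 'intrinsics', 'pose', 'shot'] [ 1.25582678 -0.12124479  0.94324827]
disc_large 0.59 [473.7 176.9] [0.5338 0.4183 0.014 ]
disc_large 0.57 [431.2 172. ] [0.4989 0.3131 0.014 ]
disc_large 0.57 [413.1 142.9] [0.3871 0.2968 0.014 ]
disc_small 0.67 [181.5 198.9] [ 0.4824 -0.3374  0.014 ]
disc_small 0.39 [464.1 230.2] [0.6911 0.3337 0.014 ]
plate_top 0.94 [330.1 216.7] [0.6296 0.0157 0.058 ]
plate_top 0.55 [182.8 195.3] [ 0.5083 -0.3242  0.058 ]
dial_wing 0.73 [298.6 200.6]
[... 496 characters left out ...]
8581653e+01, -1.23357685e+01]), 'qvel': array([-0.05073727,  0.0670725 ,  0.01454557,  0.00667691, -0.12363949,
       -0.00496986]), 'joint_efforts': array([ 2.60574772e-03, -4.48306704e+01, -2.31478214e+01, -8.40367170e-05,
        2.61101359e-04,  2.81589860e-05]), 'position': array([0.17860883, 0.52015679, 0.23133175]), 'tool_rot': array([[-9.45786343e-01,  3.24789457e-01, -3.00015467e-05],
       [ 3.24789457e-01,  9.45786344e-01,  1.47171947e-05],
       [ 3.31550428e-05,  4.17513570e-06, -9.99999999e-01]]), 'ft_force': array([ 0.19302337, -0.04168651,  0.46119416]), 'wrist_torque': array([ 0.00740429,  0.00788758, -0.0504671 ]), 'gripper_force': 0.0, 'grip_width': 0.08525749891044193}
```

View top.

```bash
python3 - <<'E'
import cv2
a=cv2.imread("pics/top0.png")[90:300,110:510]
cv2.imwrite("pics/top0c.png",cv2.resize(a,None,fx=2,fy=2,interpolation=cv2.INTER_CUBIC))
E
```

```text
(no output)
```

View pics/top0c.png

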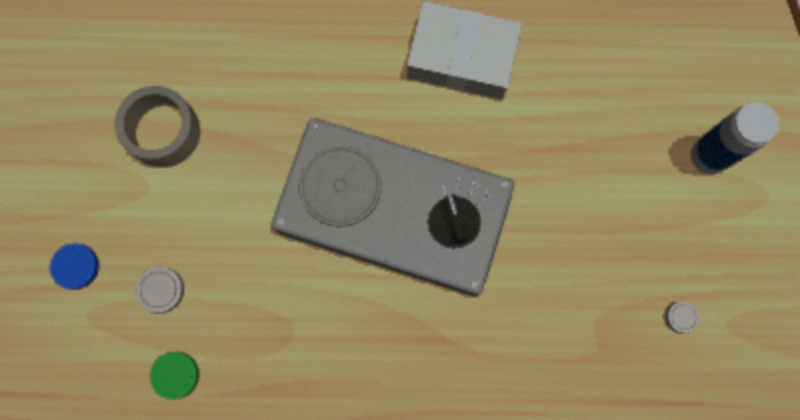

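The steel large disc is at full-image px (190,235), the small at (451,248), the plate at (280,183), and the dial at (338,201), its line pointing up. Blue and green look-alikes flank the large disc.

```bash
cat >> h.py <<'E'
def blobs(p,z,lo=60,amin=150):
    "grey (low-saturation) blobs as min-area rects"
    c=cv2.cvtColor(p["color"],cv2.COLOR_RGB2HSV); m=((c[...,1]<lo)&(c[...,2]>60)).astype(np.uint8)
    m=cv2.morphologyEx(m,cv2.MORPH_OPEN,np.ones((3,3)))
    for k in cv2.findContours(m,cv2.RETR_EXTERNAL,cv2.CHAIN_APPROX_NONE)[0]:
        if cv2.contourArea(k)<amin: continue
        (u,v),r=cv2.minEnclosingCircle(k); M=cv2.moments(k); uc=(M["m10"]/M["m00"],M["m01"]/M["m00"])
        print("blob",np.round(uc,1),int(M["m00"]),"r",round(r,1),"at",ray(p,uc,z))
E
python3 - <<'E'
from h import *
p=optics.get_image("top"); blobs(p,.012)
P=ray(p,(280,183),.058);D=ray(p,(337.5,201),.075);print(P,D,np.linalg.norm((P-D)[:2]))
for c in((315,121),(513,181),(481,293),(274,228)): print(ray(p,(110+c[0]/2,90+c[1]/2),.05))
E
```

```text
blob [576.3 289.8] 268 r 12.2 at [ 0.3715 -0.6418  0.012 ]
blob [602. 289.] 569 r 17.8 at [ 0.3741 -0.7053  0.012 ]
blob [579.4 251.8] 526 r 17.1 at [ 0.4639 -0.6594  0.012 ]
blob [605.1 250.8] 256 r 12.1 at [ 0.467  -0.7238  0.012 ]
blob [451.1 248.2] 192 r 8.3 at [ 0.4686 -0.3398  0.012 ]
blob [189.2 234.4] 401 r 12.1 at [0.4944 0.3122 0.012 ]
blob [565.  215.9] 242 r 11.4 at [ 0.5536 -0.6324  0.012 ]
blob [589.8 214.9] 514 r 16.6 at [ 0.557  -0.6957  0.012 ]
blob [632.8 181.3] 217 r 12.9 at [ 0.6459 -0.8165  0.012 ]
blob [ 51.9 168. ] 275 r 25.6 at [0.6597 0.6749 0.012 ]
blob [306.8 192.4] 6349 r 61.0 at [0.6051 0.0214 0.012 ]
blob [486.9 152. ] 409 r 12.2 at [ 0.7187 -0.4451  0.012 ]
blob [186.4 150.9] 1056 r 19.3 at [0.7101 0.3349 0.012 ]
blob [ 51.8 133.6] 1697 r 46.1 at [0.7516 0.6875 0.012 ]
blob [341.8 112.7] 1728 r 29.7 at [ 0.8211 -0.0672  0.012 ]
blob [556.5 124.3] 7065 r 63.8 at [ 0.7972 -0.6343  0.012 ]
blob [333.2  32.5] 41229 r 322.1 at [ 1.0538 -0.0433  0.012 ]
[0.6183 0.0859 0.058 ] [ 0.5728 -0.0535  0.075 ] 0.14663768274219283
[0.7026 0.1203 0.05  ]
[ 0.6294 -0.1261  0.05  ]
[ 0.4911 -0.0864  0.05  ]
[0.5667 0.1653 0.05  ]
```

```bash
python3 -m crank '[8.5,-2.3,-0.59,0.6,0, 8.5,-2.3,-0.59,0.6,0, 8.5,-2.3,-0.59,0.6,0, 8.5,-2.3,-0.59,0.6,0, 8.5,-2.3,-0.59,0.6,0, 8.5,-2.3,-0.59,0.6,0, 8.5,-2.3,-0.59,0.6,0, 8.5,-2.3,-0.59,0.6,0]' 60; python3 -m crank '[8.5,-2.3,-0.59,0.6,0, 8.5,-2.3,-0.59,0.6,0, 8.5,-2.3,-0.59,0.6,0, 8.5,-2.3,-0.59,0.6,0, 8.5,-2.3,-0.59,0.6,0, 8.5,-2.3,-0.59,0.6,0, 8.5,-2.3,-0.59,0.6,0, 8.5,0,0,0,0]'
python3 - <<'E'
from h import *
s=env.observe(); print(s["position"],s["tool_rot"].round(3).tolist(),s["q"].round(1))
p=optics.get_image("wrist"); save(p,"w1.png"); blobs(p,.012,amin=1000); look(p,"disc_large",.014)
print(np.array(p["pose"]).round(3).tolist())
E
```

```text
time_s: 1.62
position: [0.3382, 0.415, 0.1831]
tool_rot: [[-0.946, 0.325, 0.0], [0.325, 0.946, 0.0], [-0.0, 0.0, -1.0]]
ft_force: [-0.7, 0.4, 0.2]
grip_width: 0.0851
gripper_force: 0.0
time_s: 2.28
position: [0.4789, 0.3221, 0.14]
tool_rot: [[-0.945, 0.328, -0.0], [0.328, 0.945, -0.001], [-0.0, -0.001, -1.0]]
ft_force: [-1.2, -0.7, -0.5]
grip_width: 0.0848
gripper_force: 0.0
[0.47893324 0.32209506 0.1400085 ] [[-0.945, 0.328, -0.0], [0.328, 0.945, -0.001], [-0.0, -0.001, -1.0]] [ 22.2  29.   78.2  -0.1  72.8 -48.6]
blob [156.5 383.7] 1345 r 28.3 at [0.6476 0.0473 0.012 ]
blob [ 27.9 352.2] 1959 r 39.9 at [ 0.5528 -0.0754  0.012 ]
blob [315.5 210.1] 2283 r 28.0 at [0.4957 0.3125 0.012 ]
disc_large 0.92 [250.2 117.7] [0.3907 0.2857 0.014 ]
disc_large 0.84 [424.5 200.1] [0.5208 0.4195 0.014 ]
disc_large 0.67 [315.  207.8] [0.4926 0.3131 0.014 ]
[[0.328, -0.904, -0.274, 0.41], [0.945, 0.314, 0.095, 0.346], [0.0, -0.29, 0.957, 0.283], [0.0, 0.0, 0.0, 1.0]]
```

View pics/w1.png

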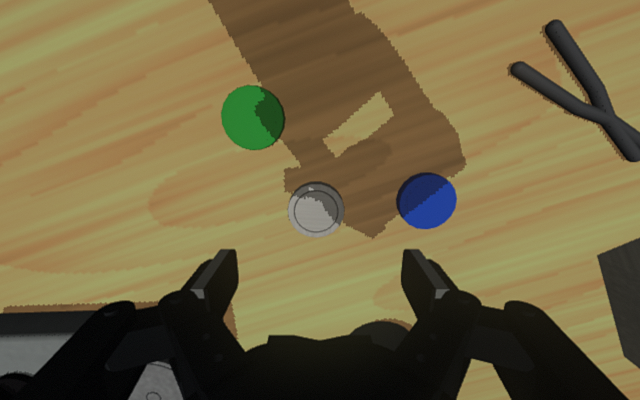

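```bash
python3 -m crank '[8.5,-0.72,-0.17,0.6,0, 8.5,-0.72,-0.17,1.2,0, 8.5,-0.73,-0.18,1.5,0, 8.5,0,0,1.5,0, 8.5,0,0,1.5,0, 8.5,0,0,1.5,0, 8.5,0,0,1,0, 8.5,0,0,0.5,0]' ; python3 -m crank '[8.5,0,0,0,0, 8.5,0,0,0,0, 8.5,0,0,0.2,0, 8.5,0,0,0.2,0, 8.5,0,0,0.2,0, 8.5,0,0,0,0, 8.5,0,0,0,0, 8.5,0,0,0,0]'
python3 - <<'E'
from h import *
s=env.observe(); print(s["position"])
p=optics.get_image("wrist"); save(p,"w2.png"); blobs(p,.012,amin=1000)
E
```

```text
time_s: 3.05
position: [0.4943, 0.3123, 0.0464]
tool_rot: [[-0.946, 0.324, -0.002], [0.324, 0.946, -0.001], [0.002, -0.002, -1.0]]
ft_force: [-0.5, -1.1, 0.5]
grip_width: 0.0852
gripper_force: 0.0
time_s: 3.72
position: [0.4951, 0.3125, 0.0425]
tool_rot: [[-0.946, 0.325, 0.0], [0.325, 0.946, 0.0], [-0.0, 0.0, -1.0]]
ft_force: [0.5, 0.1, 0.9]
grip_width: 0.085
gripper_force: 0.0
[0.49506959 0.3124566  0.04245323]
blob [319.  230.3] 5289 r 42.9 at [0.4953 0.3125 0.012 ]
```

View pics/w2.png

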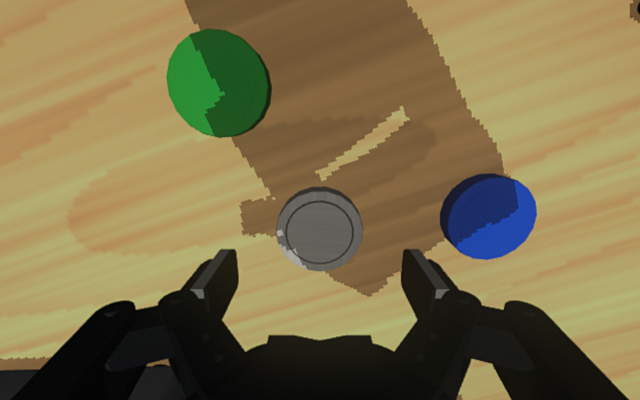

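```bash
python3 -m crank '[8.5,0,0,0.6,0, 8.5,0,0,0.8,0, 8.5,0,0,0.8,0, 8.5,0,0,0.8,0, 8.5,0,0,0.7,0, 8.5,0,0,0.5,0, 8.5,0,0,0,0, 8.5,0,0,0,0]' ; python3 -m crank '[4,0,0,0,0, 4,0,0,0,0, 4,0,0,0,0, 4,0,0,0,0, 4,0,0,0,0, 4,0,0,0,0, 4,0,0,0,0, 4,0,0,0,0]' 60
```

```text
time_s: 4.43
position: [0.495, 0.3124, 0.0]
tool_rot: [[-0.946, 0.325, -0.0], [0.325, 0.946, -0.0], [0.0, -0.0, -1.0]]
ft_force: [-0.5, -0.0, 0.1]
grip_width: 0.0849
gripper_force: 0.0
time_s: 5.1
position: [0.4952, 0.3124, 0.0016]
tool_rot: [[-0.946, 0.325, 0.001], [0.325, 0.946, 0.0], [-0.001, 0.0, -1.0]]
ft_force: [-1.9, -1.3, 8.3]
grip_width: 0.0547
gripper_force: 62.0
```

```bash
python3 -m crank '[4,0,0,-0.1,0, 4,0,0,-0.2,0, 4,0,0,-0.4,0, 4,0,0,-0.8,0, 4,0,0,-1.5,0, 4,0,0,-2,0, 4,0,0,-2,0, 4,0,0,-2,0]'
python3 - <<'E'
from h import *
s=env.observe(); print(s["position"],s["grip_width"],s["ft_force"])
p=optics.get_image("wrist"); save(p,"w3.png")
E
```

```text
time_s: 5.77
position: [0.4949, 0.3124, 0.0917]
tool_rot: [[-0.946, 0.325, -0.0], [0.325, 0.946, -0.0], [0.0, -0.0, -1.0]]
ft_force: [0.4, -0.2, -1.8]
grip_width: 0.055
gripper_force: 63.8
[0.49487608 0.31241345 0.09174776] 0.05499643445744257 [ 0.36691416 -0.18645898 -1.77088126]
```

View pics/w3.png

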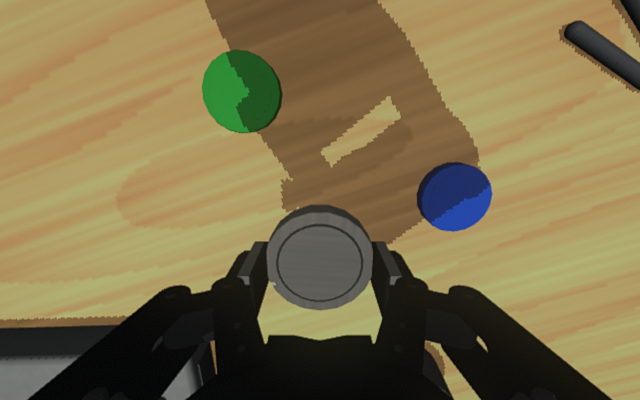

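```bash
python3 -m crank '[4,-0.8,-0.7,-0.3,0, 4,-1.6,-1.45,-0.3,0, 4,-1.6,-1.45,-0.3,0, 4,-1.6,-1.45,0,0, 4,-1.6,-1.45,0,0, 4,-1.6,-1.45,0,0, 4,-1.6,-1.45,0,0, 4,-1.6,-1.45,0,0]'; python3 -m crank '[4,-1.6,-1.45,0,0, 4,-1.6,-1.45,0,0, 4,-1.6,-1.45,0,0, 4,-1.4,-1.25,0,0, 4,-0.8,-0.95,0,0, 4,0,0,0,0, 4,0,0,0,0, 4,0,0,0,0]'
python3 - <<'E'
from h import *
s=env.observe(); z=s["position"][2]; print(s["position"])
p=optics.get_image("wrist"); save(p,"w4.png")
print(ray(p,(320,257),z+.012))
look(p,"plate_top",.058); look(p,"dial_wing",.091); look(p,"disc_large",z+.012)
E
```

```text
time_s: 6.48
position: [0.5734, 0.169, 0.0981]
tool_rot: [[-0.946, 0.325, -0.002], [0.325, 0.946, -0.0], [0.002, -0.001, -1.0]]
ft_force: [-0.1, -0.0, -2.9]
grip_width: 0.055
gripper_force: 63.8
time_s: 7.15
position: [0.6176, 0.0867, 0.0989]
tool_rot: [[-0.946, 0.324, -0.001], [0.324, 0.946, 0.0], [0.001, -0.0, -1.0]]
ft_force: [0.1, 0.7, -1.5]
grip_width: 0.0547
gripper_force: 63.8
[0.61756414 0.08669481 0.09888713]
[0.6152 0.0881 0.1109]
plate_top 0.64 [198.1 192.3] [0.5689 0.0166 0.058 ]
dial_wing 0.71 [108.7 235.7] [ 0.5721 -0.0276  0.091 ]
disc_large 0.62 [319.1 254.1] [0.6135 0.0883 0.1109]
```

View pics/w4.png

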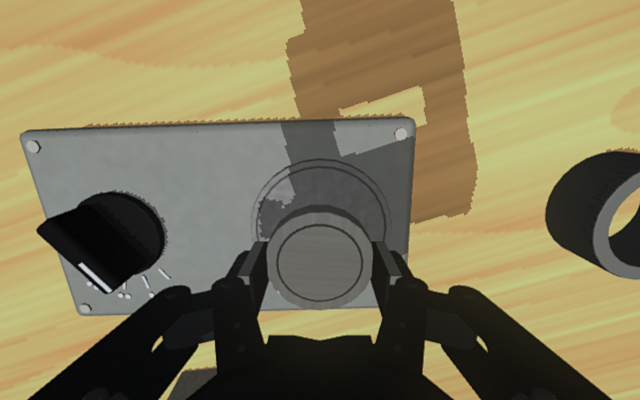

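```bash
cat >> h.py <<'E'
def proj(p,X):
    K=np.array(p["intrinsics"]);T=np.array(p["pose"]); c=(np.array(X)-T[:3,3])@T[:3,:3]*[1,-1,-1]; c=c@K.T
    return c[...,:2]/c[...,2:]
def circ(c,r,z,n=90):
    a=np.linspace(0,2*np.pi,n); return np.c_[c[0]+r*np.cos(a),c[1]+r*np.sin(a),0*a+z]
E
python3 - <<'E'
from h import *
p=optics.get_image("wrist")
u=proj(p,circ((.6183,.0859),.05,.058)); print("plate",u.min(0),u.max(0))
u=proj(p,circ((.6154,.0878),.029,.111)); print("disc",u.min(0),u.max(0))
E
```

```text
plate [246.60635291 153.86567091] [388.55219293 286.55018092]
disc [263.19117731 203.83205569] [374.43026097 304.06489684]
```

```bash
python3 -m crank '[4,-0.2,0.1,0.5,0, 4,-0.2,0.05,0.7,0, 4,0,0,0.7,0, 4,0,0,0.6,0, 4,0,0,0.5,0, 4,0,0,0.3,0, 4,0,0,0.2,0, 4,0,0,0,0]'; python3 -m crank '[4,0,0,0.1,0, 4,0,0,0.1,0, 4,0,0,0.1,0, 4,0,0,0.05,0, 4,0,0,0.05,0, 4,0,0,0.05,0, 4,0,0,0,0, 4,0,0,0,0]'
```

```text
time_s: 8.07
position: [0.6223, 0.0862, 0.0639]
tool_rot: [[-0.946, 0.325, -0.001], [0.325, 0.946, -0.0], [0.001, -0.0, -1.0]]
ft_force: [0.1, -0.1, -2.2]
grip_width: 0.0549
gripper_force: 63.8
time_s: 8.73
position: [0.6225, 0.0863, 0.0598]
tool_rot: [[-0.946, 0.325, -0.0], [0.325, 0.946, -0.0], [0.0, -0.0, -1.0]]
ft_force: [-0.5, 0.2, -2.5]
grip_width: 0.0548
gripper_force: 63.8
```

```bash
python3 -m crank '[4,0,0,0.05,0, 4,0,0,0.05,0, 4,0,0,0,0, 4,0,0,0,0, 4,0,0,0,0, 4,0,0,0,0, 4,0,0,0,0, 4,0,0,0,0]'
```

```text
time_s: 9.4
position: [0.6226, 0.0863, 0.0596]
tool_rot: [[-0.946, 0.325, 0.001], [0.325, 0.946, -0.0], [-0.001, 0.0, -1.0]]
ft_force: [-3.4, 0.1, 5.5]
grip_width: 0.0547
gripper_force: 64.6
```

Contact (+5.5 N). Release gently, then rise.

```bash
python3 -m crank '[5.7,0,0,0,0, 6,0,0,0,0, 6.4,0,0,0,0, 7,0,0,0,0, 8.5,0,0,0,0, 8.5,0,0,0,0, 8.5,0,0,0,0, 8.5,0,0,0,0]'; python3 -m crank '[8.5,0,0,-0.3,0, 8.5,0,0,-0.8,0, 8.5,0,0,-1.5,0, 8.5,0,0,-2,0, 8.5,0,0,-2,0, 8.5,0,0,-2,0, 8.5,0,0,-1,0, 8.5,0,0,0,0]'
python3 - <<'E'
from h import *
s=env.observe(); print(s["position"])
p=optics.get_image("wrist"); save(p,"w5.png")
E
```

```text
time_s: 10.07
position: [0.6225, 0.0863, 0.0588]
tool_rot: [[-0.946, 0.325, 0.0], [0.325, 0.946, 0.0], [-0.0, 0.0, -1.0]]
ft_force: [0.6, -0.3, 0.7]
grip_width: 0.0852
gripper_force: 0.0
time_s: 10.73
position: [0.6234, 0.0863, 0.1577]
tool_rot: [[-0.946, 0.325, 0.005], [0.325, 0.946, -0.0], [-0.005, 0.001, -1.0]]
ft_force: [0.3, -0.2, -0.9]
grip_width: 0.0852
gripper_force: 0.0
[0.62344214 0.08629283 0.15772053]
```

View pics/w5.png

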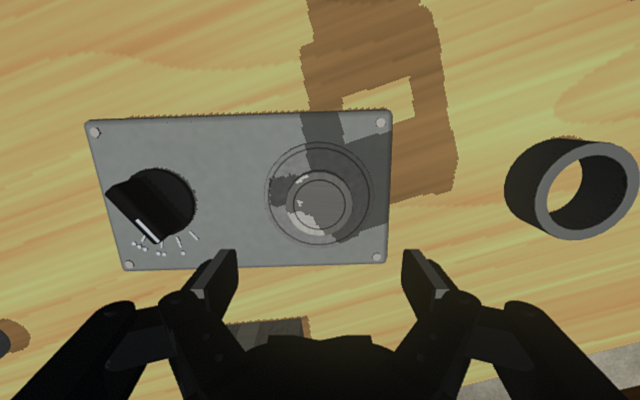

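```bash
python3 - <<'E'
from h import *
p=optics.get_image("wrist"); s=env.observe(); print(s["position"])
for c,r,z in(((.6226,.0863),.05,.058),((.6226,.0863),.029,.072),((.6226,.0863),.029,.058)):
    u=proj(p,circ(c,r,z)); print(u.min(0),u.max(0))
a=cv2.imread("pics/w5.png")[125:285,90:400]
cv2.imwrite("pics/w5c.png",cv2.resize(a,None,fx=2.5,fy=2.5,interpolation=cv2.INTER_CUBIC))
E
```

```text
[0.62220726 0.08629327 0.15440218]
[262.89189483 143.97349185] [374.50111899 250.95767446]
[284.57638465 171.66881347] [352.87291375 236.72571212]
[286.39103474 168.56687597] [351.05515463 230.47934668]
```

View pics/w5c.png

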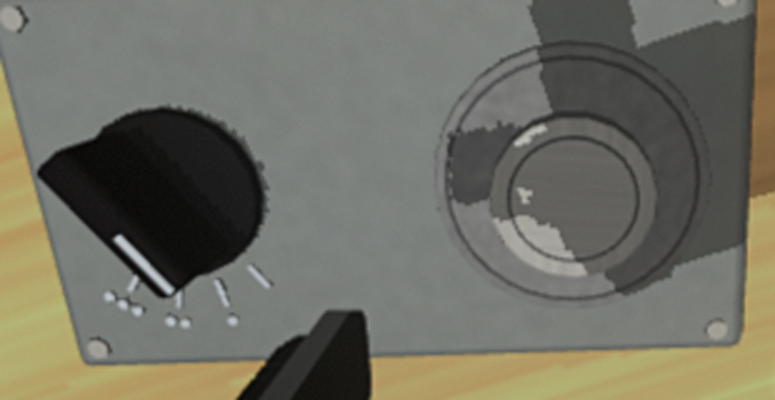

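The larger disc sits concentric on the plate within about 2 mm: disc px (319.6,203), plate px (319,195), matching the expected parallax. Next, the small disc.

```bash
python3 -m crank '[8.5,0.1,-1.5,0,0, 8.5,0.1,-3,0,0, 8.5,0.1,-3,0,0, 8.5,0.1,-3,0,0, 8.5,0.1,-3,0,0, 8.5,0.1,-3,0,0, 8.5,0.1,-3,0,0, 8.5,0,-3,0,0]'; python3 -m crank '[8.5,0,-3,0.3,0, 8.5,0,-3,0.3,0, 8.5,0,-3,0.3,0, 8.5,0,-3,0.3,0, 8.5,0,-3,0.3,0, 8.5,0,-3,0.3,0, 8.5,0,-2.9,0.3,0, 8.5,0,-1.9,0.3,0]';  python3 -m crank '[8.5,0,0,1,0, 8.5,0,0,1.5,0, 8.5,0,0,1.5,0, 8.5,0,0,1.5,0, 8.5,0,0,1.5,0, 8.5,0,0,0,0, 8.5,0,0,0,0, 8.5,0,0,0,0]'
python3 - <<'E'
from h import *
s=env.observe(); print(s["position"],s["q"].round(1))
p=optics.get_image("wrist"); save(p,"w6.png"); blobs(p,.012,amin=500); look(p,"disc_small",.014)
E
```

```text
time_s: 11.5
position: [0.541, -0.1258, 0.1536]
tool_rot: [[-0.946, 0.325, -0.002], [0.325, 0.946, 0.001], [0.003, 0.0, -1.0]]
ft_force: [1.0, 0.6, -0.2]
grip_width: 0.0851
gripper_force: 0.0
time_s: 12.17
position: [0.4666, -0.3423, 0.1293]
tool_rot: [[-0.945, 0.327, -0.002], [0.327, 0.945, 0.001], [0.002, 0.0, -1.0]]
ft_force: [0.4, 0.5, -0.3]
grip_width: 0.0855
gripper_force: 0.0
time_s: 12.83
position: [0.4687, -0.3398, 0.0611]
tool_rot: [[-0.946, 0.325, 0.0], [0.325, 0.946, -0.0], [-0.0, -0.0, -1.0]]
ft_force: [0.3, 0.6, 0.1]
grip_width: 0.0848
gripper_force: 0.0
[ 0.46869483 -0.33977676  0.06113883] [ -47.7   34.5   83.2   -0.    62.3 -118.7]
blob [318.5 223.5] 2033 r 26.7 at [ 0.4711 -0.3408  0.012 ]
```

```bash
python3 -m crank '[8.5,-0.2,0,0.8,0, 8.5,-0.05,0,1,0, 8.5,0,0,1,0, 8.5,0,0,1,0, 8.5,0,0,0.9,0, 8.5,0,0,0.6,0, 8.5,0,0,0.4,0, 8.5,0,0,0,0]'; python3 -m crank '[3,0,0,0,0, 3,0,0,0,0, 3,0,0,0,0, 3,0,0,0,0, 3,0,0,0,0, 3,0,0,0,0, 3,0,0,0,0, 3,0,0,0,0]' 60;python3 -m crank '[3,0,0,0,0, 3,0,0,0,0, 3,0,0,-0.2,0, 3,0,0,-0.4,0, 3,0,0,-1,0, 3,0,0,-2,0, 3,0,0,-2,0, 3,0,0,-2,0]'
```

```text
time_s: 13.6
position: [0.4708, -0.3404, 0.0028]
tool_rot: [[-0.946, 0.325, -0.001], [0.325, 0.946, 0.001], [0.001, 0.001, -1.0]]
ft_force: [-0.8, -0.4, 0.6]
grip_width: 0.0849
gripper_force: 0.0
time_s: 14.27
position: [0.4712, -0.3409, 0.0049]
tool_rot: [[-0.946, 0.325, 0.001], [0.325, 0.946, -0.001], [-0.001, -0.001, -1.0]]
ft_force: [-2.7, 0.9, 6.5]
grip_width: 0.0366
gripper_force: 59.2
time_s: 14.93
position: [0.471, -0.3406, 0.0813]
tool_rot: [[-0.946, 0.325, 0.0], [0.325, 0.946, 0.0], [-0.0, 0.0, -1.0]]
ft_force: [-0.1, 0.2, -1.0]
grip_width: 0.0368
gripper_force: 60.2
```

```bash
python3 - <<'E'
from h import *
s=env.observe(); print(s["position"])
p=optics.get_image("wrist"); save(p,"w7.png")
E
```

```text
[ 0.47102781 -0.34062019  0.08132323]
```

View pics/w7.png

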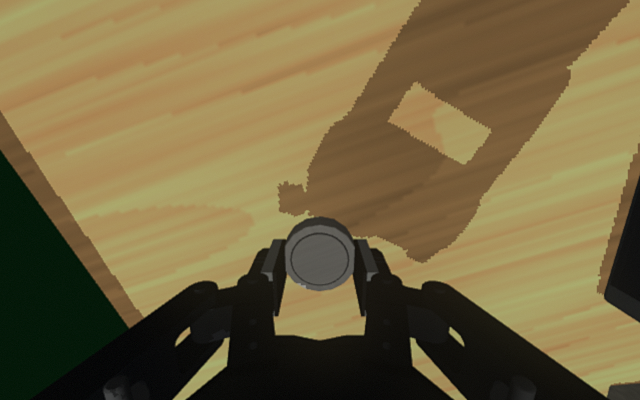

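```bash
python3 -m crank '[3,0,0,-1.5,0, 3,0,0.5,-2,0, 3,0,1.5,-1.5,0, 3,0,2.5,-0.5,0, 3,0,2.8,0,0, 3,0,2.8,0,0, 3,0,2.8,0,0, 3,0,2.8,0,0]'; python3 -m crank '[3,-0.1,2.8,0,0, 3,-0.1,2.8,0,0, 3,-0.1,2.8,0,0, 3,-0.1,2.8,0,0, 3,-0.1,2.8,0,0, 3,0,2.8,0,0, 3,0,2.8,0,0, 3,0,2.8,0,0]';  python3 -m crank '[3,0,2.8,0,0, 3,0,2.5,0,0, 3,0,1.5,0,0, 3,0,0.4,0,0, 3,0,0,1,0, 3,0,0,1,0, 3,0,0,0,0, 3,0,0,0,0]'
python3 - <<'E'
from h import *
s=env.observe(); print(s["position"])
p=optics.get_image("wrist"); save(p,"w8.png")
t=(.6226,.0863)
for c,r,z in((t,.05,.058),(t,.029,.072),(s["position"],.02,s["position"][2]+.0095)):
    u=proj(p,circ(c,r,z)); print(u.min(0),u.max(0))
E
```

```text
time_s: 15.65
position: [0.5223, -0.1909, 0.1353]
tool_rot: [[-0.946, 0.325, 0.0], [0.325, 0.946, -0.0], [-0.0, -0.0, -1.0]]
ft_force: [-0.8, 0.4, -1.8]
grip_width: 0.0367
gripper_force: 60.3
time_s: 16.32
position: [0.5997, 0.0195, 0.1353]
tool_rot: [[-0.946, 0.325, 0.0], [0.325, 0.946, -0.0], [-0.0, 0.0, -1.0]]
ft_force: [0.3, -0.5, -0.6]
grip_width: 0.0368
gripper_force: 60.3
time_s: 16.98
position: [0.6223, 0.0849, 0.1137]
tool_rot: [[-0.945, 0.326, -0.002], [0.326, 0.945, -0.0], [0.002, -0.001, -1.0]]
ft_force: [0.9, 0.4, -1.3]
grip_width: 0.0365
gripper_force: 60.3
[0.62230648 0.08486059 0.1137442 ]
[254.3746403  150.05182679] [387.18914561 275.37546955]
[279.86280211 183.73229391] [361.98117653 260.54018162]
[281.16715526 224.19575194] [356.374062   291.78985721]
```

View pics/w8.png

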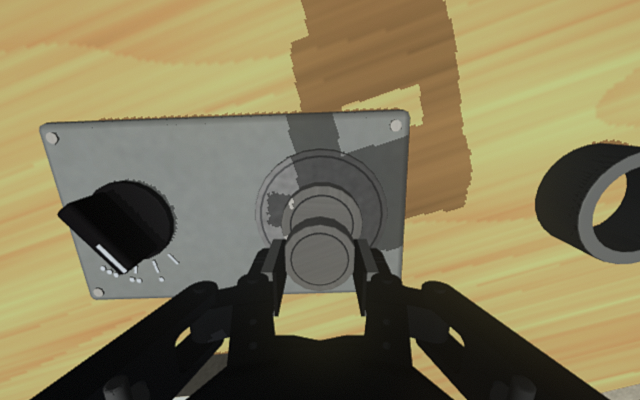

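```bash
python3 -m crank '[3,0,0,0.5,0, 3,0,0,0.7,0, 3,0,0,0.7,0, 3,0,0,0.6,0, 3,0,0,0.5,0, 3,0,0,0.3,0, 3,0,0,0,0, 3,0,0,0,0]'; python3 -m crank '[3,0,0,0.1,0, 3,0,0,0.1,0, 3,0,0,0.05,0, 3,0,0,0.05,0, 3,0,0,0,0, 3,0,0,0,0, 3,0,0,0,0, 3,0,0,0,0]'
```

```text
time_s: 17.7
position: [0.623, 0.0861, 0.0817]
tool_rot: [[-0.946, 0.325, -0.0], [0.325, 0.946, -0.0], [0.0, -0.0, -1.0]]
ft_force: [0.3, 0.6, -1.6]
grip_width: 0.0368
gripper_force: 60.3
time_s: 18.37
position: [0.623, 0.0861, 0.0789]
tool_rot: [[-0.946, 0.325, 0.0], [0.325, 0.946, -0.0], [-0.0, 0.0, -1.0]]
ft_force: [0.3, -0.5, -0.8]
grip_width: 0.0365
gripper_force: 60.3
```

```bash
python3 -m crank '[3,0,0,0.05,0, 3,0,0,0.05,0, 3,0,0,0.05,0, 3,0,0,0,0, 3,0,0,0,0, 3,0,0,0,0, 3,0,0,0,0, 3,0,0,0,0]'
```

```text
time_s: 19.03
position: [0.6229, 0.0861, 0.0773]
tool_rot: [[-0.946, 0.325, 0.0], [0.325, 0.946, -0.0], [-0.0, 0.0, -1.0]]
ft_force: [0.2, -0.1, -1.5]
grip_width: 0.0366
gripper_force: 60.3
```

```bash
python3 -m crank '[3,0,0,0.05,0, 3,0,0,0.03,0, 3,0,0,0,0, 3,0,0,0,0, 3,0,0,0,0, 3,0,0,0,0, 3,0,0,0,0, 3,0,0,0,0]'
```

```text
time_s: 19.7
position: [0.623, 0.0861, 0.0769]
tool_rot: [[-0.946, 0.325, 0.001], [0.325, 0.946, -0.0], [-0.001, 0.0, -1.0]]
ft_force: [-2.5, -0.0, 5.1]
grip_width: 0.0363
gripper_force: 61.0
```

```bash
python3 -m crank '[3.9,0,0,0,0, 4.2,0,0,0,0, 4.6,0,0,0,0, 5.2,0,0,0,0, 6.5,0,0,0,0, 8.5,0,0,0,0, 8.5,0,0,0,0, 8.5,0,0,0,0]'; python3 -m crank '[8.5,0,0,-0.3,0, 8.5,0,0,-0.8,0, 8.5,0,0,-1.5,0, 8.5,0,0,-2,0, 8.5,0,0,-2,0, 8.5,0,0,-1.5,0, 8.5,0,0,-0.5,0, 8.5,0,0,0,0]'
python3 - <<'E'
from h import *
s=env.observe(); print(s["position"])
p=optics.get_image("wrist"); save(p,"w9.png")
t=(.6226,.0863)
for c,r,z in((t,.05,.058),(t,.029,.072),(t,.02,.086),((.5728,-.0535),.032,.059)):
    u=proj(p,circ(c,r,z)); print(u.min(0),u.max(0))
a=p["color"][120:300,80:400,::-1]
cv2.imwrite("pics/w9c.png",cv2.resize(a,None,fx=2.5,fy=2.5,interpolation=cv2.INTER_CUBIC))
E
```

```text
time_s: 20.37
position: [0.6229, 0.0861, 0.0765]
tool_rot: [[-0.946, 0.325, -0.0], [0.325, 0.946, 0.0], [0.0, 0.0, -1.0]]
ft_force: [-0.4, 0.5, 0.2]
grip_width: 0.0853
gripper_force: 0.0
time_s: 21.03
position: [0.6234, 0.0862, 0.1643]
tool_rot: [[-0.946, 0.325, 0.003], [0.325, 0.946, -0.0], [-0.003, 0.001, -1.0]]
ft_force: [-0.4, 0.6, 0.1]
grip_width: 0.0853
gripper_force: 0.0
[0.62344084 0.08615856 0.16426628]
[264.4789636  142.05784645] [372.68055848 246.13188029]
[285.55430624 168.79171086] [351.65554811 231.99946469]
[294.50462365 182.96927126] [342.70215877 228.78927685]
[121.56708005 160.84577047] [192.29834132 227.88915776]
```

View pics/w9c.png

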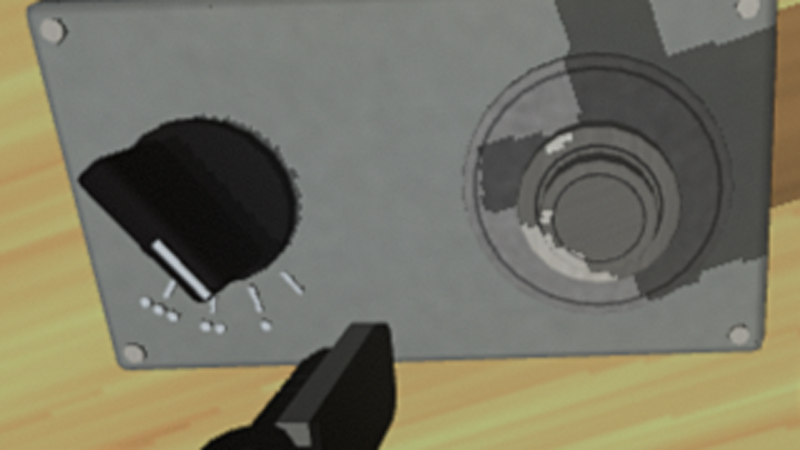

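```bash
python3 - <<'E'
from h import *
p=optics.get_image("wrist"); print(env.observe()["position"])
f=lambda c,z: ray(p,(80+c[0]/2.5,120+c[1]/2.5),z)
a,b=f((155,242),.091),f((208,298),.091); d=b-a
print("line",a,b,np.linalg.norm(d),np.degrees(np.arctan2(d[1],d[0])))
print("corner",f((80,180),.091)); print("skirt R,T",f((298,200),.058),f((205,117),.058))
c=[f(x,.05) for x in((52,30),(749,6),(739,335),(133,353))]; print(c)
d=(c[1]+c[2]-c[0]-c[3])[:2]; print("ydir",np.degrees(np.arctan2(d[1],d[0])), np.linalg.norm(d)/2, sum(c)/4)
p=optics.get_image("top")
for c,r,z in(((.6226,.0863),.05,.058),((.5785,-.053),.032,.059)):
    u=proj(p,circ(c,r,z)); print(u.min(0),u.max(0))
print(proj(p,circ((.58,-.05),0,.059,1)))
g=cv2.resize(p["color"][160:240,240:380,::-1],None,fx=5,fy=5,interpolation=cv2.INTER_CUBIC); cv2.imwrite("pics/t2.png",g)
E
```

```text
[0.62259846 0.08612401 0.16188077]
line [ 0.5816 -0.0519  0.091 ] [ 0.6049 -0.0451  0.091 ] 0.02427200032959788 16.269646992259627
corner [ 0.5553 -0.064   0.091 ]
skirt R,T [ 0.5883 -0.0186  0.058 ] [ 0.5496 -0.0363  0.058 ]
[array([ 0.5041, -0.0774,  0.05  ]), array([0.5764, 0.1586, 0.05  ]), array([0.6991, 0.1207, 0.05  ]), array([ 0.6266, -0.1151,  0.05  ])]
ydir 72.93824169727476 0.24676014670120458 [0.60155 0.0217  0.05   ]
[259.35589551 161.46619503] [300.40569258 201.49449113]
[323.72303196 186.84897158] [350.18301596 212.90836972]
[[335.71648762 199.17380964]]
```

```bash
python3 -m crank '[8.5,-0.1,-1.5,0,0, 8.5,-0.1,-2.5,0,0, 8.5,-0.1,-2.5,0,0, 8.5,-0.04,-2.5,0,0, 8.5,0,-2.5,0,0, 8.5,0,-1.9,0,0, 8.5,0,-1,0,0, 5,0,0,0,0]'; python3 -m crank '[5,0,0,0,-0.123, 5,0,0,0,-0.123, 5,0,0,0,-0.123, 5,0,0,0,-0.123, 5,0,0,0,-0.123, 5,0,0,1,0, 5,0,0,0,0, 5,0,0,0,0]' 40
python3 - <<'E'
from h import *
s=env.observe(); P=s["position"];R=s["tool_rot"]; print(P,s["q"].round(1))
p=optics.get_image("wrist"); save(p,"w10.png")
c=np.array([.579,-.051,0]);a=np.radians(16.3);X=np.array([np.cos(a),np.sin(a),0]);Y=np.array([-X[1],X[0],0])
print(proj(p,[c+sx*.028*X+sy*.007*Y+[0,0,.091] for sx,sy in((1,1),(1,-1),(-1,-1),(-1,1))]))
cv2.imwrite("pics/w10c.png",cv2.resize(p["color"][100:300,170:470,::-1],None,fx=2.5,fy=2.5,interpolation=cv2.INTER_CUBIC))
E
```

```text
time_s: 21.85
position: [0.5786, -0.0532, 0.162]
tool_rot: [[-0.945, 0.327, -0.001], [0.327, 0.945, 0.0], [0.001, -0.0, -1.0]]
ft_force: [0.4, 0.6, 0.2]
grip_width: 0.0751
gripper_force: 0.0
time_s: 22.52
position: [0.579, -0.0506, 0.1514]
tool_rot: [[-0.961, -0.278, -0.002], [-0.278, 0.961, 0.001], [0.002, 0.001, -1.0]]
ft_force: [0.8, -0.5, 0.6]
grip_width: 0.05
gripper_force: 0.0
[ 0.57904716 -0.05055573  0.15144875] [ -16.7   28.8   76.5    0.    74.8 -122.8]
[[327.69084193 247.79263596]
 [310.17763785 247.85340622]
 [309.25557284 179.22163236]
 [328.12743973 179.16034094]]
```

View pics/w10c.png

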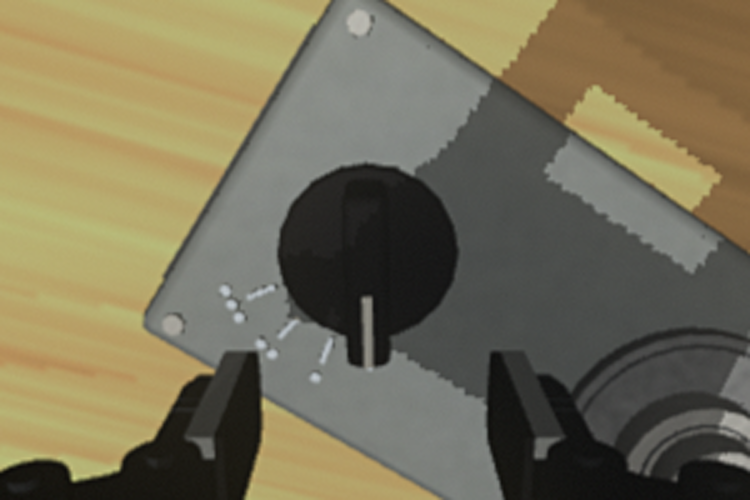

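```bash
python3 -m crank '[5,0,-0.1,0.8,0, 5,0,0,1.5,0, 5,0,0,1.5,0, 5,0,0,1.5,0, 5,0,0,1.3,0, 5,0,0,0.9,0, 5,0,0,0.6,0, 5,0,0,0.3,0]'; python3 -m crank '[0.5,0,0,0,0, 0.5,0,0,0,0, 0.5,0,0,0,0, 0.5,0,0,0,0, 0.5,0,0,0,0, 0.5,0,0,0,0, 0.5,0,0,0,0, 0.5,0,0,0,0]' 40
```

```text
time_s: 23.23
position: [0.5795, -0.0521, 0.0677]
tool_rot: [[-0.96, -0.28, -0.001], [-0.28, 0.96, 0.0], [0.001, 0.001, -1.0]]
ft_force: [-0.1, -0.0, -0.3]
grip_width: 0.0501
gripper_force: 0.0
time_s: 23.9
position: [0.5802, -0.0526, 0.0693]
tool_rot: [[-0.96, -0.28, 0.002], [-0.28, 0.96, -0.001], [-0.001, -0.001, -1.0]]
ft_force: [0.1, -3.2, 5.7]
grip_width: 0.0129
gripper_force: 40.6
```

```bash
python3 -m crank '[0.5,0,0,0,0.04, 0.5,0,0,0,0.08, 0.5,0,0,0,0.08, 0.5,0,0,0,0.08, 0.5,0,0,0,0.08, 0.5,0,0,0,0.08, 0.5,0,0,0,0.08, 0.5,0,0,0,0.08]'; python3 -m crank '[0.5,0,0,0,0.08, 0.5,0,0,0,0.08, 0.5,0,0,0,0.08, 0.5,0,0,0,0.08, 0.5,0,0,0,0.08, 0.5,0,0,0,0.08, 0.5,0,0,0,0.08, 0.5,0,0,0,0.04]'; python3 -m crank '[0.5,0,0,0,0.02, 0.5,0,0,0,0, 0.5,0,0,0,0, 0.5,0,0,0,0, 0.5,0,0,0,0, 0.5,0,0,0,0, 0.5,0,0,0,0, 0.5,0,0,0,0]'
python3 - <<'E'
from h import *
s=env.observe(); R=s["tool_rot"]; print(s["position"],s["wrist_torque"].round(3),s["q"].round(1),"yaw_y",np.degrees(np.arctan2(R[1,1],R[0,1])))
p=optics.get_image("wrist"); q=optics.get_image("top")
g=np.vstack([p["color"][:,:,::-1],np.zeros((10,640,3),np.uint8)])
t=cv2.resize(q["color"][165:245,245:375,::-1],(640,394),interpolation=cv2.INTER_CUBIC)
cv2.imwrite("pics/end.png",cv2.resize(np.vstack([g,t]),None,fx=.74,fy=.74))
E
```

```text
time_s: 24.57
position: [0.5802, -0.0536, 0.0693]
tool_rot: [[-0.949, 0.314, 0.002], [0.314, 0.949, -0.003], [-0.002, -0.002, -1.0]]
ft_force: [-1.9, -9.2, 5.1]
grip_width: 0.0132
gripper_force: 40.8
time_s: 25.23
position: [0.5796, -0.0545, 0.0693]
tool_rot: [[-0.606, 0.795, 0.0], [0.795, 0.606, -0.004], [-0.004, -0.003, -1.0]]
ft_force: [-4.8, -13.3, 6.1]
grip_width: 0.0127
gripper_force: 41.2
time_s: 25.9
position: [0.5795, -0.0545, 0.0693]
tool_rot: [[-0.593, 0.805, 0.0], [0.805, 0.593, -0.004], [-0.004, -0.003, -1.0]]
ft_force: [-4.5, -12.8, 6.1]
grip_width: 0.0129
gripper_force: 41.2
[ 0.57952844 -0.05453232  0.06929256] [-2.172  0.812  0.239] [-16.9  34.1  82.2  -0.3  63.6 -53.2] yaw_y 36.38993260051501
```

View pics/end.png

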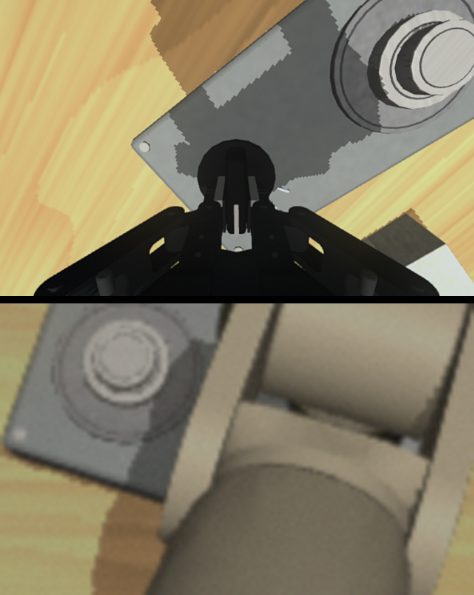

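The picture shows the stack centred on the plate. The wing is gripped in line with the fingers, having turned 1.22 rad, with 0.24 N m on the wrist.

```bash
python3 -c "
from rig import env
print(env.close_job())"
```

```text
the job is handed in; nothing more can be done
None
```

I handed the job in at about 26 s: the large disc lies on the plate with the small disc centred on it, and the gripper is holding the dial at about 1.22 rad, its third click (no verdict came back).

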